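# Lift a signal-lamp lens with a scraper and tip it into the parts tray

### The job

Draw the flat scraper straight up out of its light stand without tipping the stand or carrying it along. Slide the blade under the amber lamp lens, which lies against the low metal stop, lift the lens on the blade and tip it gently (no drop) into the tray so that it lies flat in there, same face up; keep the fingers off the lens. Then lay the scraper down on the bench clear of the tray, and leave the radio, the card box and the tin where they are.

Things in the scene. Friction and masses are not known exactly. Their poses are not given: they have to be found in the camera images.
- scraper_grip (a point): Grip point of the rigid flat scraper (220 g); x to the blade's edge, y across, z up. Black upright bar with red top: x -50 to +30 mm, 16 mm thick (y), from 45 mm below to 15 mm above this point. Grip across the 16 mm, above the stand's cheeks. Underside level with the blade's. Mass centre 11 mm ahead. At the start level in the stand, this point 51 mm up.
- blade_edge (a point): Middle of the scraper's front edge, on the underside of its dark steel blade: 130 mm ahead (x) of the grip point and 45 mm below it. Blade 70 mm wide, 2 mm thick, bare for the 100 mm from the bar's front face to this edge.
- stand: Blue loose stand of the scraper, only 60 g. Origin at the centre of its underside, x along the scraper. Base 90 (x) by 60 mm, 6 mm thick; two cheeks, x -35 to +15 mm, 6 mm thick, tops 30 mm above the bench, leave a 19 mm slot (y) for the foot of the scraper's bar, which rests on the base; slot open at the ends and on top.
- lens_center (a point): Centre (half-way up) of the loose amber lens disc, 96 mm in diameter, 8 mm thick, about 110 g, flat on the bench, too wide to grip; z up. Both rims are chamfered: the underside is 84 mm in diameter and the lower chamfer rises 3 mm over the outer 6 mm. Friction 0.4 to 0.6: it slides off the blade when tilted by 23 to 31 deg.
- stop_face (a point): Bench-level middle of the inner face of a low fixed aluminium stop, U-shaped. x points into its back strip, the way to push the blade. The lens lies on the -x side, 0 to 9 mm short of the strip, within 4 mm of the middle. Strip 150 mm long (y), 10 mm thick, 10 mm high; end wings 10 mm high reach 34 mm to -x, inner faces at y = +-56 mm.
- tray: Loose grey parts tray with dark green lining, 600 g, 180 mm (x) by 160 mm (y), 12 mm high, walls 5 mm thick, floor 5 mm above the bench. Origin at the centre of its underside, z up.
- radio: Bystander: black hand radio standing upright, 30 x 58 mm, 55 mm tall plus a stub aerial and a knob (85 mm in all); origin at the centre of its underside.
- cards: Bystander: blue box of white cards, 64 x 94 mm, 38 mm high; origin at the centre of its underside.
- tin: Bystander: round aluminium screw tin with yellow lid, 60 mm in diameter, 34 mm high; origin at the centre of its underside.

How it is judged:
By the outcome, as a careful person would: the job done as asked, in the order asked, and still so for the second after the job is handed in, with the robot touching nothing.
It also fails if it takes over 72 s, if anything falls off the work surface, if the arm or the gripper's body presses on something with over 40 N, if the wrist force passes 120 N, or if a joint passes its speed limit or range.

### The arm

A 6-joint arm with a two-finger parallel gripper is mounted at the origin on the work surface. World frame = base frame: x ahead of the robot, y to its left, z up, the work surface at z = 0. Lengths are in m, angles in degrees, forces in N, time in s.
With the tool pointing down it reaches from about 0.275 to 0.75 m from the base axis. Payload 10.2 kg.
Tool frame: the origin (TCP) lies on the centre line of the jaws, within the pads' length; the fingertips stand 8 mm ahead of it and the grasp point (between the pads) lies 11 mm behind it; z points along the fingers, y is the line along which they close (so a half turn about z gives the same grasp; the last joint's range is limited). The gripper opens to 88 mm and grips with 3 to 60 N. Pads are 18 mm wide; open, the fingers measure 123 mm over their backs; the gripper's body (75 mm by 187 mm) begins 45 mm behind the grasp point.
Start: joints at [-88.774, 17.928, 85.812, -0, 76.261, -12.8], TCP at [0.127, -0.509, 0.247] pointing down, gripper open.
Joint ranges: [-168.41, 168.41], [-55.51, 124.54], [10.69, 146.95], [-70.63, 250.63], [1, 178], [-165.06, 165.06]. Speed limits (degrees/s): [136.94, 136.94, 172.46, 180, 180, 180].

### API

Orientations are given as [roll, pitch, yaw] about the fixed x, y, z axes, in that order (R = Rz(yaw) Ry(pitch) Rx(roll)).
In Python, from plant import observe, optics, bot gives the robot as it stands. The module is installed in compiled form; this text tells all that it offers.
- The arm moves only by the shell command python3 -m pendant 'ROWS' [FORCE]. ROWS is JSON, a list of rows, each a list of 3 entries, a list of its own where there are three numbers: the shift along the tool's x, y, z in mm, then the turn about the tool's z in rad, then the finger opening in mm, from 0 to 88.1. A call has 1 to 20 rows; each row is the pose to reach, as a shift and turn from the pose commanded when the call began, along the tool's axes at that moment; what a row does not reach only later rows make up. A row lasts 1/10 s, in which the tool goes at most 50 mm and 8.59 degrees, less where a joint would pass 70% of its speed; a pose out of reach is approached as far as the arm can. A call with a gripper value outside its range is refused whole. The fingers move at their own pace and stop on an object; FORCE is the grip in N (left out, the last holds). Time passes only in rows, so rows that repeat a pose let the fingers close. It gives the time, the measured TCP pose, the force, the opening and the grip force at its end, in the units of the state.
- observe(): the state, without advancing time (a new reading comes with each control period).
- optics.read_camera(name): name is "side" or "top"; returns the picture (400x640x3 uint8, red, green, blue); there is no depth.
- optics.camera_model(name): a dict with "mtx" (3x3 intrinsics, pixels), "R" (3x3) and "t" (3): a world point X has camera coordinates R X + t. Camera axes: x right, y down, z forward; pixel columns grow to the right and rows downward; lengths in m; the calibration is good to about 2 mm. A picture is of the moment at which its call begins. camera_model takes no time and is no camera call.
- bot.sign_off(): hands the job in; it is judged then, once.
The state is a dict: "t": time; "q": joint angles; "joint_velocities": joint speeds; "effort": joint torques, N m; "tool_pos": TCP position; "tcp_rot": TCP orientation; "ft_force": force on the tool from outside, world axes, zero at the start; "torque": the same for the moment, N m; "opening": opening from 0.0 (shut) to 1.0 (fully open); "grip_force": force on a finger pad.
Only numpy, scipy, OpenCV 4.12 (cv2) and the standard library are available. Lean on these libraries where they do the work, as an engineer would, in place of code of your own. Each camera call takes 0.05 s, during which the arm holds its last target. There are 200 camera calls.

## Working session

There is one attempt and no reset: what is moved stays moved. The work goes in short steps, Python scripts to look and compute and a shell command to move; the robot and the scene stay as the last step left them, time stands still between calls to the robot, and variables do not carry over. Pictures are saved under pics/ and viewed, at most 10 in all, crops included, and the job is handed in when it is done.

```bash
mkdir -p pics
python3 - <<'E'
from plant import observe, optics, bot
import cv2
s=observe();print(s)
for n in ("top","side"):
    im=optics.read_camera(n);cv2.imwrite(f"pics/{n}0.png",im[:,:,::-1])
    m=optics.camera_model(n);print(n,m)
E
```

```text
{'t': 0.0, 'q': array([-8.87751800e+01,  1.79583114e+01,  8.58532315e+01, -7.34981727e-04,
        7.62590561e+01, -1.27990142e+01]), 'joint_velocities': array([ 0.01665907, -0.01976695,  0.03338468, -0.01515536,  0.02100749,
        0.03856397]), 'effort': array([ 7.24174060e-04, -4.02213442e+01, -2.52269483e+01,  6.94941008e-02,
        3.53121373e-02, -1.19817178e-04]), 'tool_pos': array([ 0.12720881, -0.50912174,  0.24617628]), 'tcp_rot': array([-1.79930997e+02, -1.49439108e-02,  1.40240002e+01]), 'ft_force': array([-0.39108902, -0.13559511, -0.85154715]), 'torque': array([-0.00531108, -0.00410457,  0.02519459]), 'grip_force': 0.0, 'opening': 0.9976163791382721}
top {'mtx': array([[433.99372516,   0.        , 316.1065127 ],
       [  0.        , 433.99372516, 201.10259569],
       [  0.        ,   0.        ,   1.        ]]), 'R': array([[-0.0110511 , -0.99988339,  0.01053974],
       [-0.98808459,  0.00930128, -0.15363047],
       [ 0.15351452, -0.01211194, -0.98807216]]), 't': array([-0.02397852,  0.60351591,  1.19972751])}
side {'mtx': array([[480.4016186 ,   0.        , 315.52223279],
       [  0.        , 480.4016186 , 197.03381667],
       [  0.        ,   0.        ,   1.        ]]), 'R': array([[ 0.9940499 , -0.10890461, -0.00214066],
       [-0.07644519, -0.68350055, -0.72593604],
       [ 0.07759464,  0.72178029, -0.68775888]]), 't': array([-0.63379485,  0.08344322,  1.15743213])}
```

View pics/top0.png

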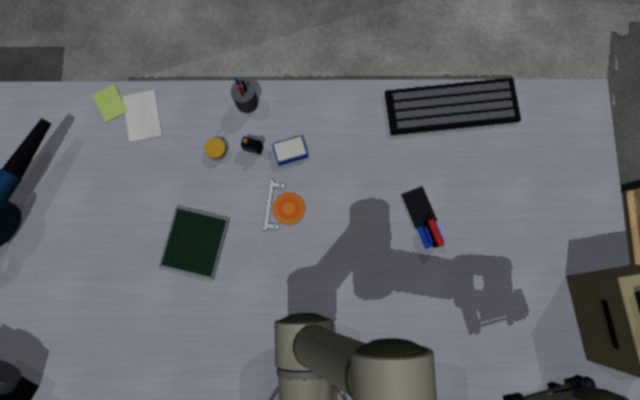

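View pics/side0.png

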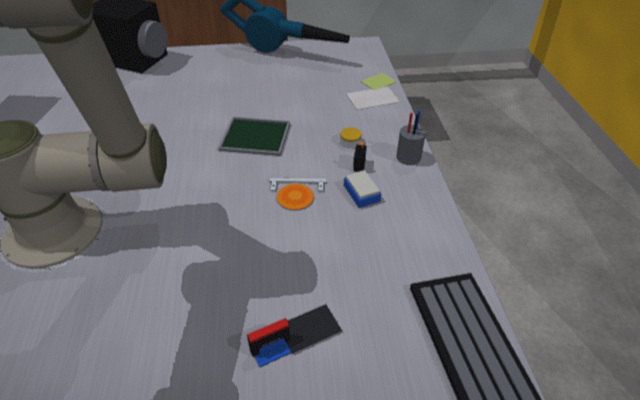

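The top view shows the scraper at about (425,218) with its blade pointing up-left. The lens is at (289,209) and the stop is left of it, at x≈270. The tray is at (195,242); tin (215,148), radio (252,145) and cards (290,150) lie beyond. The side view agrees. Next I enlarge the parts that matter.

```bash
cat > h.py <<'E'
import numpy as np, cv2
from plant import observe, optics
def ray(n,uv,z):
    m=optics.camera_model(n);R=m["R"];C=-R.T@m["t"]
    d=R.T@np.linalg.solve(m["mtx"],[uv[0],uv[1],1.]);return (C+d*(z-C[2])/d[2])
def rays(n,pts,z): return np.array([ray(n,p,z)[:2] for p in pts])
def proj(n,X):
    m=optics.camera_model(n);p=m["mtx"]@(m["R"]@np.array(X)+m["t"]);return p[:2]/p[2]
def masks(im):
    h=cv2.cvtColor(im,cv2.COLOR_RGB2HSV);H,S,V=[h[:,:,i].astype(int) for i in range(3)]
    return dict(red=((H<6)|(H>172))&(S>150)&(V>70), orange=(H>=6)&(H<24)&(S>150)&(V>120),
      green=(H>45)&(H<90)&(S>90)&(V<110), blue=(H>105)&(H<125)&(S>150), dark=(V<75)&(S<110))
def blob(mask,box):
    u0,v0,u1,v1=box;m=np.zeros(mask.shape,np.uint8);m[v0:v1,u0:u1]=mask[v0:v1,u0:u1]
    c=max(cv2.findContours(m,0,2)[0],key=cv2.contourArea);return c
E
python3 - <<'E'
from h import *
t=cv2.imread('pics/top0.png');s=cv2.imread('pics/side0.png')
a=cv2.resize(t[180:255,395:455],None,fx=6,fy=6,interpolation=2)
b=cv2.resize(t[175:237,255:310],None,fx=6,fy=6,interpolation=2)
c=np.zeros((450,700,3),np.uint8);c[:450,:360]=a;c[:372,365:695]=b;cv2.imwrite('pics/c1.png',c)
T=masks(t[:,:,::-1].copy());S=masks(s[:,:,::-1].copy())
def show(l,n,M,box,z):
    c=blob(M,box);r=cv2.minAreaRect(c);p=rays(n,cv2.boxPoints(r),z);print(l,n,np.round(r[0],1),np.round(p.mean(0),4),np.round(p,3).tolist())
show('red','top',T['red'],(395,180,455,255),.066)
show('red','side',S['red'],(230,290,360,370),.066)
show('lens','top',T['orange'],(265,185,310,230),.006)
show('lens','side',S['orange'],(270,175,320,215),.006)
show('green','top',T['green'],(150,195,240,285),.006)
show('green','side',S['green'],(210,110,300,160),.006)
show('dark','top',T['dark'],(395,180,455,255),.008)
show('dark','side',S['dark'],(230,290,360,370),.008)
show('blue','top',T['blue'],(395,180,455,255),.03)
E
```

```text
red top [435.2 232.1] [ 0.5092 -0.3628] [[0.542, -0.342], [0.549, -0.36], [0.476, -0.383], [0.47, -0.366]]
red side [267.9 330.1] [ 0.5097 -0.3647] [[0.47, -0.37], [0.544, -0.342], [0.549, -0.36], [0.476, -0.387]]
lens top [288. 208.] [0.5899 0.0527] [[0.635, 0.097], [0.634, 0.008], [0.545, 0.009], [0.546, 0.097]]
lens side [295.  196.5] [0.5902 0.053 ] [[0.547, 0.105], [0.641, 0.094], [0.631, 0.001], [0.542, 0.011]]
green top [193.6 242.3] [0.4923 0.3279] [[0.431, 0.415], [0.59, 0.381], [0.553, 0.24], [0.395, 0.276]]
green side [254.5 134.6] [0.4906 0.3355] [[0.402, 0.29], [0.405, 0.425], [0.585, 0.378], [0.571, 0.248]]
dark top [418.3 206.9] [ 0.5893 -0.3333] [[0.627, -0.282], [0.654, -0.346], [0.551, -0.385], [0.525, -0.321]]
dark side [293.2 335.5] [ 0.5579 -0.3451] [[0.461, -0.346], [0.634, -0.277], [0.651, -0.347], [0.486, -0.409]]
blue top [425.6 235.8] [ 0.5016 -0.345 ] [[0.526, -0.32], [0.537, -0.348], [0.477, -0.37], [0.466, -0.342]]
```

View pics/c1.png

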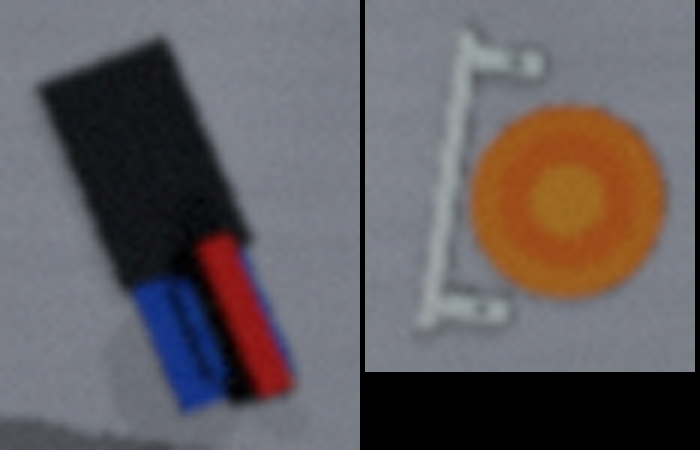

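The crops show the scraper with its red bar top offset to the right by parallax, and the blade tip at the upper left, around pixel (411,190). The stop strip runs from (272,182) to (266,229), with its wings pointing right around the lens. Next: fit the stop line and work out the first approach.

```bash
cat >> h.py <<'E'
def shift(p,yaw,note=''):
    s=observe();P=s['tool_pos'];y0=np.radians(s['tcp_rot'][2]);d=np.array(p)-P
    X=np.array([np.cos(y0),np.sin(y0),0]);Y=np.array([np.sin(y0),-np.cos(y0),0])
    dy=(yaw-s['tcp_rot'][2]+180)%360-180
    print(note,'shift mm',np.round([d@X*1e3,d@Y*1e3,-d[2]*1e3],1),'turn rad',round(-np.radians(dy),4),'t',s['t'])
E
python3 - <<'E'
from h import *
t=cv2.imread('pics/top0.png');s=cv2.imread('pics/side0.png')
for n,im,box,zb in(('top',t,(258,176,290,234),.01),('side',s,(266,174,330,195),.01)):
    h=cv2.cvtColor(im,cv2.COLOR_BGR2HSV).astype(int);V=h[:,:,2];S=h[:,:,1]
    m=(V>np.median(V[box[1]:box[3],box[0]:box[2]])+18)&(S<70)
    c=blob(m,box);r=cv2.minAreaRect(c);p=rays(n,cv2.boxPoints(r),zb);print(n,cv2.contourArea(c),r,np.round(p,4).tolist())
    pts=rays(n,np.argwhere(m[box[1]:box[3],box[0]:box[2]])[:,::-1]+[box[0],box[1]],zb)
    print(np.median(pts,0))
g=(.5195,-.36)
shift((*g,.14),21,'above');shift((*g,.04),21,'grasp')
E
```

```text
top 47.0 ((270.6625061035156, 204.88961791992188), (6.78142786026001, 47.37346267700195), 8.32564926147461) [[0.5312, 0.1231], [0.6709, 0.1037], [0.6677, 0.0838], [0.5282, 0.1035]]
[0.6001285  0.10861331]
side 25.0 ((297.5, 180.5), (5.0, 55.0), 90.0) [[0.5292, 0.1266], [0.6751, 0.1103], [0.6727, 0.0904], [0.5284, 0.1066]]
[0.59919878 0.11088124]
above shift mm [416.7 -49.6 106.2] turn rad -0.1217 t 0.1
grasp shift mm [416.7 -49.6 206.2] turn rad -0.1217 t 0.1
```

```bash
python3 -m pendant '[[[40,-5,10],-0.02,60],[[85,-10,20],-0.04,60],[[130,-15,32],-0.06,60],[[175,-21,45],-0.08,60],[[220,-26,58],-0.1,60],[[265,-31,70],-0.12,60],[[310,-37,80],-0.122,60],[[350,-42,90],-0.122,60],[[385,-46,98],-0.122,60],[[405,-48,104],-0.122,60],[[416.7,-49.6,106.2],-0.122,60],[[416.7,-49.6,106.2],-0.122,60],[[416.7,-49.6,106.2],-0.122,60],[[416.7,-49.6,106.2],-0.122,60]]'
python3 - <<'E'
from h import *
t=optics.read_camera('top');s=optics.read_camera('side')
c=np.zeros((480,640,3),np.uint8)
c[:,:320]=cv2.resize(t[170:260,390:450],(320,480));c[:240,320:]=cv2.resize(s[260:380,220:380],(320,240))
cv2.imwrite('pics/c2.png',c[:,:,::-1])
shift((.5195,-.36,.04),21)
E
```

```text
t: 1.5
tool_pos: [0.5186, -0.361, 0.141]
tcp_rot: [180.0, 0.0, 20.9]
ft_force: [0.1, -0.3, -0.7]
opening: 0.683
grip_force: 0.0
 shift mm [  1.   -0.6 101. ] turn rad -0.0009 t 1.6
```

View pics/c2.png

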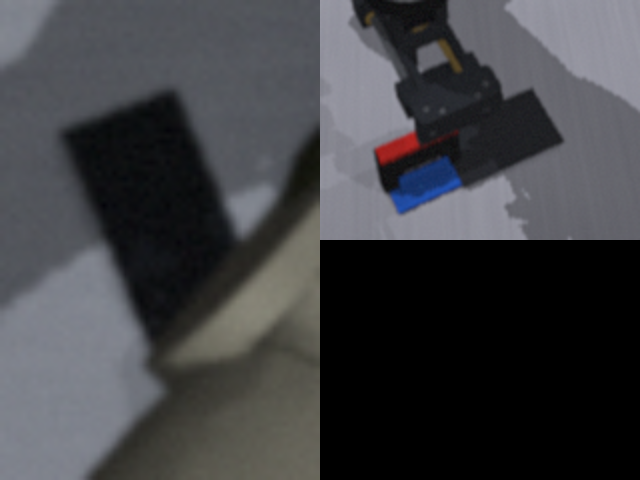

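The gripper is above the bar. In the side crop the jaws straddle the red top near its front end, at about (450,130), as expected. Next I descend, then close.

```bash
python3 -m pendant '[[[1,-0.6,30],0,60],[[1,-0.6,60],0,60],[[1,-0.6,80],0,60],[[1,-0.6,92],0,60],[[1,-0.6,100],0,60],[[1,-0.6,100],0,60],[[1,-0.6,100],0,60]]' 40
python3 -m pendant '[[[0,0,0],0,40],[[0,0,0],0,26],[[0,0,0],0,20],[[0,0,0],0,18],[[0,0,0],0,16],[[0,0,0],0,12],[[0,0,0],0,10],[[0,0,0],0,10],[[0,0,0],0,10],[[0,0,0],0,10]]' 40
```

```text
t: 2.3
tool_pos: [0.5205, -0.3597, 0.0415]
tcp_rot: [179.9, -0.0, 21.0]
ft_force: [0.5, -0.4, 0.1]
opening: 0.681
grip_force: 0.0
t: 3.3
tool_pos: [0.5202, -0.3594, 0.0406]
tcp_rot: [180.0, -0.0, 21.0]
ft_force: [-0.6, 0.1, 0.5]
opening: 0.176
grip_force: 40.0
```

Gripped (opening 15.5 mm). Now raise the grip force and lift straight up.

```bash
python3 -m pendant '[[[0,0,0],0,8],[[0,0,0],0,8],[[0,0,-3],0,8],[[0,0,-8],0,8],[[0,0,-14],0,8],[[0,0,-20],0,8],[[0,0,-27],0,8],[[0,0,-35],0,8],[[0,0,-45],0,8],[[0,0,-60],0,8],[[0,0,-75],0,8],[[0,0,-80],0,8],[[0,0,-80],0,8],[[0,0,-80],0,8]]' 60
python3 - <<'E'
from h import *
s=optics.read_camera('side');cv2.imwrite('pics/c3.png',cv2.resize(s[220:390,200:400],(800,680))[:600,:,::-1])
P=observe()['tool_pos'];y=np.radians(21);f=np.array([np.cos(y),np.sin(y),0]);l=np.array([-np.sin(y),np.cos(y),0])
g=P+[0,0,.011]
for a in(35,-35):
  print('pred corner',(proj('side',g+.13*f+a/1e3*l-[0,0,.045])-[200,220])*4)
E
```

```text
t: 4.7
tool_pos: [0.52, -0.3592, 0.1202]
tcp_rot: [-180.0, 0.0, 21.0]
ft_force: [-0.6, 0.2, -3.1]
opening: 0.177
grip_force: 60.0
pred corner [505.8585223  242.20820701]
pred corner [576.49720597 350.27179495]
```

View pics/c3.png

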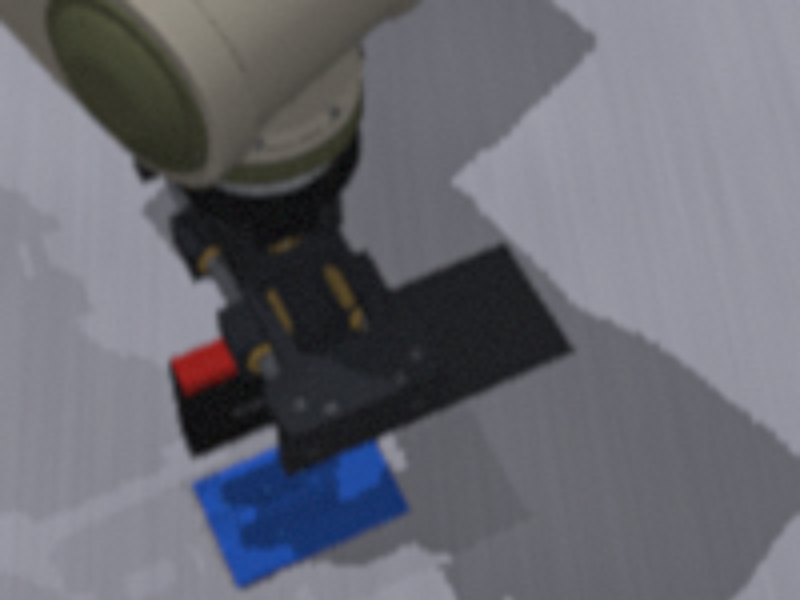

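The stand stayed upright in place, at about (300,510) in the crop. The blade corners at (505,243) and (573,350) match the prediction, so the scraper is level in the grip. Next, the position behind the lens.

Run:
```python
from h import *
shift((.5645,-.1483,.07),82.5)
```

```text
shift mm [ 117.2 -180.8   49.8] turn rad -1.0731 t 4.75
```

```bash
python3 -m pendant '[[[6,-9,0],-0.05,8],[[16,-25,0],-0.15,8],[[28,-43,0],-0.26,8],[[40,-62,0],-0.37,8],[[52,-81,5],-0.48,8],[[64,-99,10],-0.59,8],[[76,-117,16],-0.7,8],[[88,-136,24],-0.81,8],[[99,-153,34],-0.91,8],[[108,-167,42],-0.99,8],[[114,-176,47],-1.04,8],[[117.2,-180.8,49.8],-1.0731,8],[[117.2,-180.8,49.8],-1.0731,8],[[117.2,-180.8,49.8],-1.0731,8],[[117.2,-180.8,49.8],-1.0731,8]]'
python3 - <<'E'
from h import *
t=optics.read_camera('top');s=optics.read_camera('side')
S=observe();print(S['ft_force'],S['tool_pos'],S['tcp_rot'])
y=np.radians(S['tcp_rot'][2]);f=np.array([np.cos(y),np.sin(y),0]);l=np.array([-np.sin(y),np.cos(y),0])
tip=S['tool_pos']+.13*f-[0,0,.034];print('tip',tip)
for a in(35,-35):print([np.round(proj(n,tip+a/1e3*l),1) for n in('top','side')])
c=np.zeros((600,800,3),np.uint8);c[:480,:400]=cv2.resize(t[165:261,250:330],(400,480));c[:400,400:]=cv2.resize(s[160:260,240:340],(400,400))
cv2.imwrite('pics/c4.png',c[:,:,::-1])
for n,im in(('top',t),('side',s)):
  b=(265,185,315,230) if n=='top' else (270,180,325,215)
  r=cv2.minEnclosingCircle(blob(masks(im)['orange'],b));print(n,r,ray(n,r[0],.006))
shift((.5645,-.1483,.0355),82.5)
E
```

```text
t: 6.25
tool_pos: [0.5648, -0.1492, 0.071]
tcp_rot: [180.0, 0.0, 82.4]
ft_force: [0.2, 0.1, -1.5]
opening: 0.176
grip_force: 60.0
[ 0.10744284 -0.30893044 -1.13833434] [ 0.56478052 -0.14907092  0.07094406] [1.79974781e+02 1.07986672e-02 8.24373206e+01]
tip [ 0.58188991 -0.02020173  0.03694406]
[array([311.2, 220.9]), array([279.1, 207.5])]
[array([314.2, 197.1]), array([308., 208.])]
top ((288.5, 208.0), 14.840922355651855) [0.58969534 0.05123092 0.006     ]
side ((307.0, 193.25), 6.250100135803223) [0.62200635 0.06049169 0.006     ]
 shift mm [ 0.7 -0.4 35.4] turn rad -0.0011 t 6.35
```

View pics/c4.png

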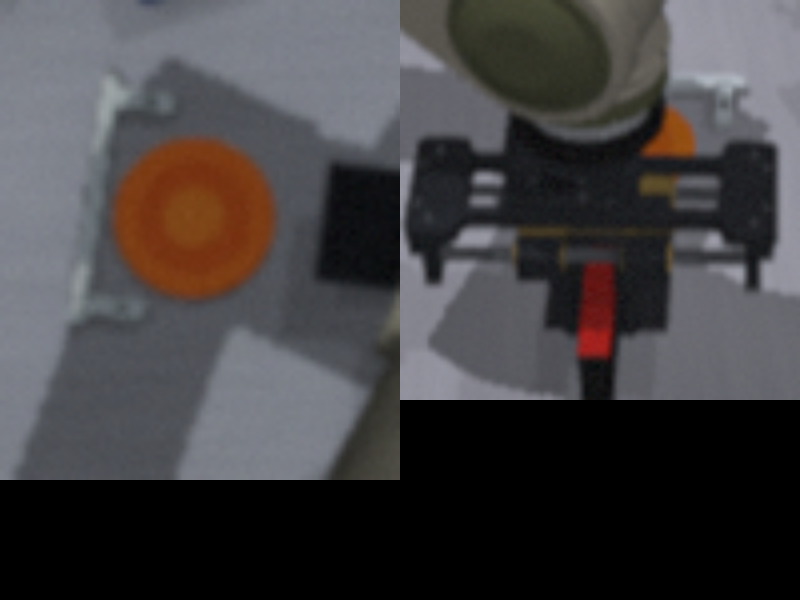

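The top crop shows the blade's front edge at about (316,198)–(313,221). It is square to the stop and in line with the lens centre at (288.5,208). Next I lower the blade to the bench behind the lens.

```bash
python3 -m pendant '[[[0.7,0,12],0,8],[[0.7,0,24],0,8],[[0.7,0,31],0,8],[[0.7,0,34],0,8],[[0.7,0,34],0,8],[[0.7,0,34],0,8]]'
python3 -m pendant '[[[0,0,1],0,8],[[0,0,1],0,8],[[0,0,1],0,8]]'
python3 -m pendant '[[[0,0,1],0,8],[[0,0,1],0,8],[[0,0,1],0,8]]'
```

```text
t: 6.95
tool_pos: [0.565, -0.1479, 0.0369]
tcp_rot: [180.0, 0.0, 82.5]
ft_force: [1.5, 0.1, -1.6]
opening: 0.177
grip_force: 60.0
t: 7.25
tool_pos: [0.5649, -0.1478, 0.0359]
tcp_rot: [180.0, 0.0, 82.5]
ft_force: [0.5, -0.9, -2.2]
opening: 0.173
grip_force: 60.0
t: 7.55
tool_pos: [0.5649, -0.1478, 0.0347]
tcp_rot: [180.0, -0.0, 82.5]
ft_force: [0.8, 0.3, -2.4]
opening: 0.176
grip_force: 60.0
```

```bash
python3 -m pendant '[[[0,0,0.5],0,8],[[0,0,0.5],0,8],[[0,0,0.5],0,8]]'
python3 -m pendant '[[[0,0,0.5],0,8],[[0,0,0.5],0,8],[[0,0,0.5],0,8]]'
```

```text
t: 7.85
tool_pos: [0.5649, -0.1479, 0.0345]
tcp_rot: [180.0, 0.0, 82.5]
ft_force: [-2.1, 0.7, 3.3]
opening: 0.178
grip_force: 60.0
t: 8.15
tool_pos: [0.5649, -0.1478, 0.0345]
tcp_rot: [180.0, 0.0, 82.5]
ft_force: [-4.5, 1.9, 8.0]
opening: 0.175
grip_force: 60.0
```

```bash
python3 -m pendant '[[[0,0,-0.7],0,8],[[5,0,-0.7],0,8],[[12,0,-0.7],0,8],[[18,0,-0.7],0,8],[[22,0,-0.7],0,8],[[26,0,-0.7],0,8],[[30,0,-0.7],0,8],[[34,0,-0.7],0,8],[[38,0,-0.7],0,8],[[42,0,-0.7],0,8],[[46,0,-0.7],0,8],[[50,0,-0.7],0,8],[[50,0,-0.7],0,8]]'
python3 - <<'E'
from h import *
t=optics.read_camera('top');s=optics.read_camera('side')
c=np.zeros((480,800,3),np.uint8);c[:,:400]=cv2.resize(t[165:261,250:330],(400,480));c[:400,400:]=cv2.resize(s[160:260,260:360],(400,400))
cv2.imwrite('pics/c5.png',c[:,:,::-1])
E
```

```text
t: 9.45
tool_pos: [0.5715, -0.0975, 0.0345]
tcp_rot: [180.0, -0.0, 82.5]
ft_force: [0.8, 0.8, 3.9]
opening: 0.171
grip_force: 60.0
```

View pics/c5.png

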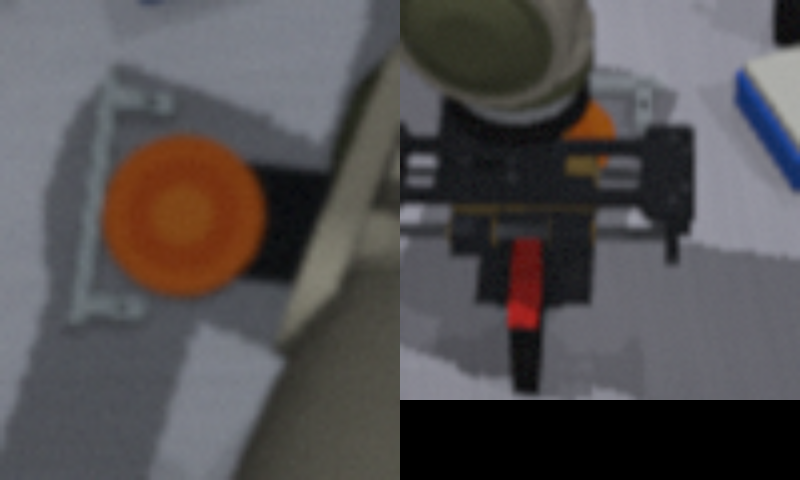

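The lens is now against the strip, its centre at about (286.5,208), and the blade edge has gone in under its near side. I push on.

```bash
python3 -m pendant '[[[4,0,0],0,8],[[8,0,0],0,8],[[12,0,0],0,8],[[16,0,0],0,8],[[20,0,0],0,8],[[24,0,0],0,8],[[28,0,0],0,8],[[32,0,0],0,8],[[36,0,0],0,8],[[40,0,0],0,8],[[44,0,0],0,8],[[48,0,0],0,8],[[52,0,0],0,8],[[56,0,0],0,8],[[60,0,0],0,8],[[60,0,0],0,8]]'
python3 -m pendant '[[[2,0,0],0,8],[[4,0,0],0,8],[[4,0,0],0,8]]'
python3 -m pendant '[[[2,0,0],0,8],[[4,0,0],0,8],[[4,0,0],0,8]]'
```

```text
t: 11.15
tool_pos: [0.5793, -0.0382, 0.0345]
tcp_rot: [180.0, -0.0, 82.5]
ft_force: [0.7, -1.0, 5.8]
opening: 0.179
grip_force: 60.0
t: 11.45
tool_pos: [0.5798, -0.0347, 0.0345]
tcp_rot: [180.0, 0.0, 82.5]
ft_force: [-0.7, -3.4, 5.7]
opening: 0.175
grip_force: 60.0
t: 11.75
tool_pos: [0.5803, -0.0308, 0.0345]
tcp_rot: [180.0, 0.0, 82.5]
ft_force: [-0.9, -4.5, 4.8]
opening: 0.18
grip_force: 60.0
```

```bash
python3 -m pendant '[[[-1,0,-1],0,8],[[-1,0,-3],0,8],[[-1,0,-6],0,8],[[-1,0,-10],0,8],[[-1,0,-15],0,8],[[-1,0,-21],0,8],[[-1,0,-28],0,8],[[-1,0,-36],0,8],[[-1,0,-44],0,8],[[-1,0,-51],0,8],[[-1,0,-56],0,8],[[-1,0,-59],0,8],[[-1,0,-60],0,8],[[-1,0,-60],0,8]]'
python3 - <<'E'
from h import *
t=optics.read_camera('top');s=optics.read_camera('side')
S=observe();print(S['tool_pos'],S['ft_force'],S['torque'])
c=np.zeros((480,800,3),np.uint8);c[:,:400]=cv2.resize(t[165:261,250:330],(400,480));c[:400,400:]=cv2.resize(s[150:250,260:360],(400,400))
cv2.imwrite('pics/c6.png',c[:,:,::-1])
tip=np.append(S['tool_pos'][:2]+.13*np.array([.1305,.9914]),S['tool_pos'][2]-.034)
r=cv2.minEnclosingCircle(blob(masks(t)['orange'],(255,180,315,235)));L=ray('top',r[0],tip[2]+.008)
print('tip',tip,'lens',L,'ahead',(L-tip)[:2]@[.1305,.9914])
E
```

```text
t: 13.15
tool_pos: [0.58, -0.0318, 0.0943]
tcp_rot: [-180.0, -0.0, 82.5]
ft_force: [-0.4, 0.4, -2.7]
opening: 0.177
grip_force: 60.0
[ 0.57998119 -0.03179854  0.09412103] [-0.4046098   0.35845797 -2.69871777] [-0.17731958 -0.07114446  0.00153108]
tip [0.59694619 0.09708346 0.06012103] lens [0.5997186  0.06910297 0.06812103] ahead -0.027378066920143114
```

View pics/c6.png

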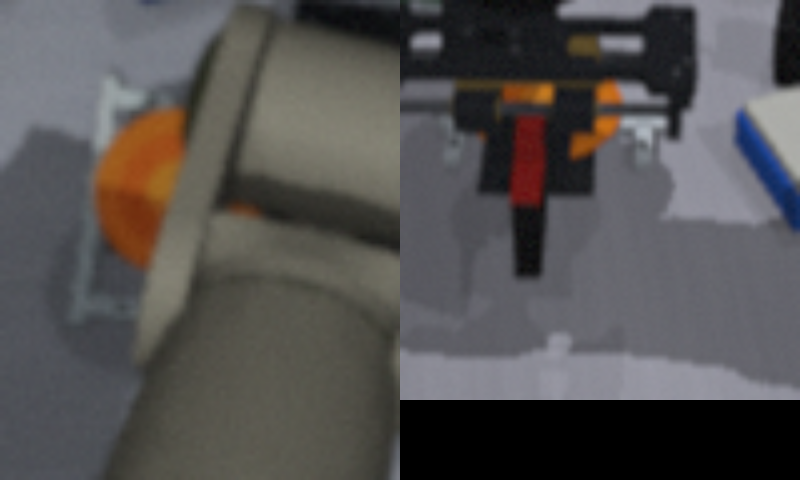

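The lens is up on the blade, level with its middle line, and the stop is empty beneath it. Next comes the carry to the tray.

Run:
```python
from h import *
shift((.4684,.2287,.08),77)
```

```text
shift mm [ 243.7 -144.6   14.1] turn rad 0.096 t 13.25
```

```bash
python3 -m pendant '[[[3,-2,0],0,8],[[9,-5,0],0.01,8],[[19,-11,0],0.01,8],[[33,-19,0],0.02,8],[[50,-29,0],0.03,8],[[68,-40,0],0.03,8],[[86,-51,0],0.04,8],[[104,-62,0],0.05,8],[[122,-73,1],0.05,8],[[140,-84,2],0.06,8],[[158,-94,3],0.07,8],[[176,-105,5],0.08,8],[[193,-115,7],0.085,8],[[208,-124,9],0.09,8],[[221,-131,11],0.096,8],[[231,-137,12],0.096,8],[[238,-141,13],0.096,8],[[242,-143.5,14],0.096,8],[[243.7,-144.6,14.1],0.096,8],[[243.7,-144.6,14.1],0.096,8]]'
python3 - <<'E'
from h import *
t=optics.read_camera('top');s=optics.read_camera('side')
c=np.zeros((480,800,3),np.uint8);c[:,:400]=cv2.resize(t[190:310,145:245],(400,480));c[:400,400:]=cv2.resize(s[80:180,200:300],(400,400))
cv2.imwrite('pics/c7.png',c[:,:,::-1])
E
```

```text
t: 15.25
tool_pos: [0.4686, 0.2286, 0.0803]
tcp_rot: [-180.0, 0.0, 77.0]
ft_force: [0.3, -0.4, -3.5]
opening: 0.171
grip_force: 60.0
```

View pics/c7.png

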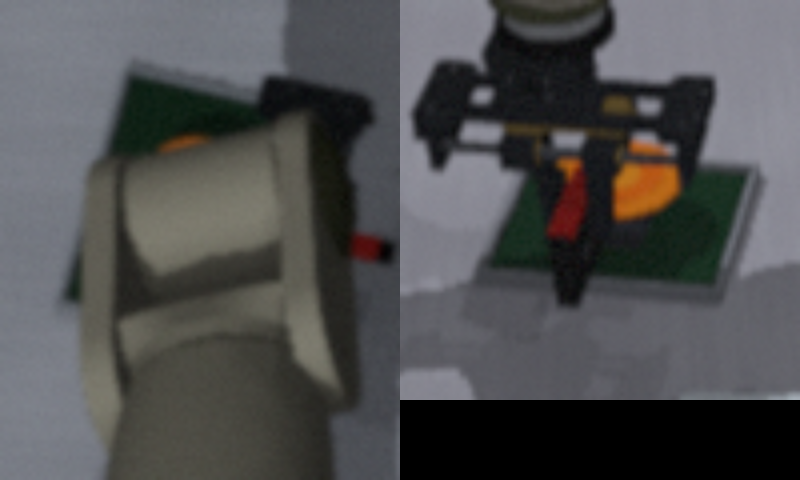

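The lens rides on the blade over the tray's interior, square to it. I lower until the blade is just above the rim, then ease the grip so the nose settles onto the tray floor.

```bash
python3 -m pendant '[[[0,0,3],0,8],[[0,0,8],0,8],[[0,0,14],0,8],[[0,0,20],0,8],[[0,0,24],0,8],[[0,0,27],0,8],[[0,0,29],0,8],[[0,0,29],0,8],[[0,0,29],0,8]]'
python3 -m pendant '[[[0,0,0],0,8],[[0,0,0],0,8],[[0,0,0],0,8]]' 25
python3 -c "from h import *;S=observe();print(S['torque'],S['ft_force'])"
for f in 14 10; do :; done
python3 -m pendant '[[[0,0,0],0,8],[[0,0,0],0,8],[[0,0,0],0,8]]' 14
python3 -c "from h import *;S=observe();print(S['torque'],S['ft_force'])"
python3 -m pendant '[[[0,0,0],0,8],[[0,0,0],0,8],[[0,0,0],0,8]]' 9
python3 -c "from h import *;S=observe();print(S['torque'],S['ft_force'])"
```

```text
t: 16.25
tool_pos: [0.4687, 0.2287, 0.0515]
tcp_rot: [180.0, -0.0, 77.0]
ft_force: [-0.9, -0.1, -3.2]
opening: 0.172
grip_force: 60.0
t: 16.55
tool_pos: [0.4686, 0.2287, 0.0514]
tcp_rot: [180.0, -0.0, 77.0]
ft_force: [-0.1, -0.0, -3.5]
opening: 0.181
grip_force: 25.0
[-0.13556999 -0.05845495 -0.01157616] [-0.14556021 -0.01601522 -3.49063823]
t: 16.85
tool_pos: [0.4686, 0.2287, 0.0513]
tcp_rot: [-180.0, 0.0, 77.0]
ft_force: [-0.3, 0.3, -2.7]
opening: 0.18
grip_force: 14.0
[-0.17088979  0.00829911  0.00651956] [-0.27918287  0.3080668  -2.68802475]
t: 17.15
tool_pos: [0.4686, 0.2287, 0.0514]
tcp_rot: [180.0, -0.0, 77.0]
ft_force: [-0.6, 0.6, -3.0]
opening: 0.18
grip_force: 9.0
[-0.08650931 -0.00741149  0.00837255] [-0.56865752  0.55316594 -3.0094979 ]
```

```bash
cat >> h.py <<'E'
def red():
    im=optics.read_camera('side');S=observe();c=blob(masks(im)['red'],(150,40,480,330));b=cv2.boundingRect(c);M=cv2.moments(c)
    y=np.radians(S['tcp_rot'][2]);f=np.array([np.cos(y),np.sin(y),0]);g=S['tool_pos']+[0,0,.011]
    o=[]
    for th in(0,5,10,20,30):
        a=np.radians(th);F=np.cos(a)*f-np.array([0,0,np.sin(a)]);U=np.sin(a)*f+np.array([0,0,np.cos(a)])
        o.append((th,np.round(proj('side',g-.05*F+.015*U),1).tolist()))
    print('red box',b,'rear top centre pred',o,'F',S['ft_force'][2].round(1),'Tq',S['torque'].round(2))
E
python3 -c "from h import *;red()"
python3 -m pendant '[[[0,0,0],0,8],[[0,0,0],0,8],[[0,0,0],0,8]]' 6
python3 -c "from h import *;red()"
python3 -m pendant '[[[0,0,0],0,8],[[0,0,0],0,8],[[0,0,0],0,8]]' 4
python3 -c "from h import *;red()"
```

```text
red box (239, 132, 8, 15) rear top centre pred [(0, [240.3, 147.6]), (5, [240.2, 145.9]), (10, [240.2, 144.3]), (20, [240.3, 140.8]), (30, [240.5, 137.3])] F -2.9 Tq [-0.1  -0.07  0.01]
t: 17.5
tool_pos: [0.4686, 0.2287, 0.0514]
tcp_rot: [180.0, -0.0, 77.0]
ft_force: [0.1, 0.2, -2.7]
opening: 0.178
grip_force: 6.0
red box (239, 132, 8, 15) rear top centre pred [(0, [240.2, 147.6]), (5, [240.2, 145.9]), (10, [240.2, 144.3]), (20, [240.3, 140.8]), (30, [240.5, 137.3])] F -3.8 Tq [-0.03 -0.04 -0.01]
t: 17.85
tool_pos: [0.4686, 0.2287, 0.0513]
tcp_rot: [180.0, -0.0, 77.0]
ft_force: [-0.3, -0.3, -3.0]
opening: 0.184
grip_force: 4.0
red box (239, 132, 8, 15) rear top centre pred [(0, [240.2, 147.6]), (5, [240.2, 146.0]), (10, [240.2, 144.3]), (20, [240.3, 140.8]), (30, [240.5, 137.3])] F -2.3 Tq [-0.   -0.03  0.03]
```

```bash
python3 -m pendant '[[[0,0,0],0,8],[[0,0,0],0,8],[[0,0,0],0,8]]' 3
python3 -c "from h import *;red()"
python3 -m pendant '[[[0,0,-2],0,8],[[1,0,-4],0,8],[[1,0,-7],0,8],[[2,0,-10],0,8],[[3,0,-13],0,8],[[3,0,-15],0,8],[[3,0,-15],0,8]]' 3
python3 - <<'E'
from h import *
red();s=optics.read_camera('side')
cv2.imwrite('pics/c8.png',cv2.resize(s[80:180,190:310],(720,600))[:,:,::-1])
E
```

```text
t: 18.2
tool_pos: [0.4686, 0.2287, 0.0513]
tcp_rot: [180.0, -0.0, 77.0]
ft_force: [-1.1, 0.5, -3.5]
opening: 0.18
grip_force: 3.0
red box (239, 132, 8, 15) rear top centre pred [(0, [240.2, 147.6]), (5, [240.2, 146.0]), (10, [240.2, 144.3]), (20, [240.3, 140.8]), (30, [240.5, 137.3])] F -3.7 Tq [-0.04 -0.05 -0.04]
t: 18.95
tool_pos: [0.4694, 0.2317, 0.0666]
tcp_rot: [180.0, -0.0, 77.0]
ft_force: [0.5, -1.0, -2.0]
opening: 0.181
grip_force: 3.0
red box (239, 127, 8, 12) rear top centre pred [(0, [239.9, 142.3]), (5, [239.8, 140.6]), (10, [239.8, 138.9]), (20, [239.9, 135.5]), (30, [240.2, 132.0])] F -1.5 Tq [-0.08 -0.1   0.02]
```

View pics/c8.png

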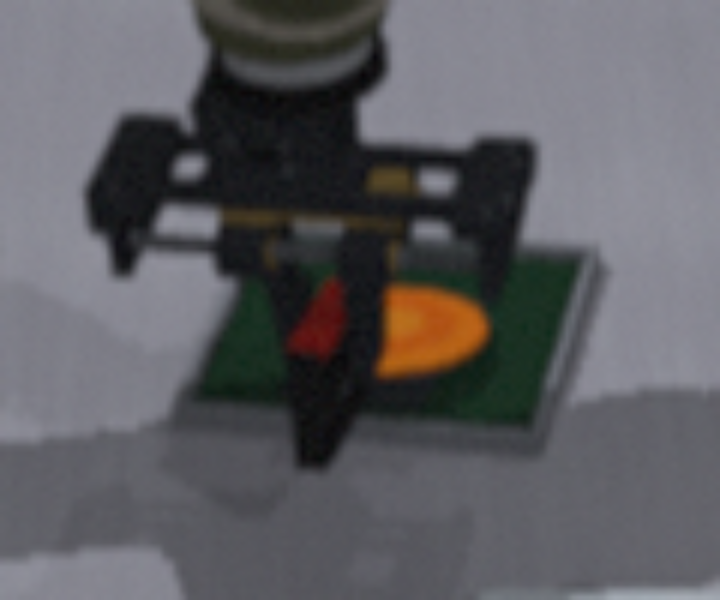

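The nose now rests on the tray floor and the scraper is pivoting in the pads, at about 12° tilt. The lens at (410,330) in the crop is still on the blade. I continue the arc with the tip held on the floor.

```bash
python3 -m pendant '[[[2,0,-3],0,8],[[4,0,-6],0,8],[[7,0,-10],0,8],[[10,0,-14],0,8],[[14,0,-18],0,8],[[18,0,-23],0,8],[[18,0,-23],0,8]]' 3
cat >> h.py <<'E'
def lens(box=(200,80,310,180)):
    im=optics.read_camera('side');c=blob(masks(im)['orange'],box);print('lens box',cv2.boundingRect(c),'area',cv2.contourArea(c))
E
python3 -c "from h import *;red();lens()"
python3 -m pendant '[[[1,0,-1],0,8],[[3,0,-3],0,8],[[5,0,-5],0,8],[[5,0,-5],0,8],[[5,0,-5],0,8]]' 3
python3 -c "from h import *;red();lens()"
```

```text
t: 19.75
tool_pos: [0.4737, 0.2497, 0.0901]
tcp_rot: [179.9, -0.0, 77.0]
ft_force: [0.4, 0.1, -1.2]
opening: 0.181
grip_force: 3.0
red box (241, 119, 6, 5) rear top centre pred [(0, [240.6, 131.0]), (5, [240.5, 129.3]), (10, [240.5, 127.6]), (20, [240.6, 124.1]), (30, [240.9, 120.6])] F -1.7 Tq [-0.09 -0.13 -0.06]
lens box (252, 128, 19, 8) area 95.0
t: 20.35
tool_pos: [0.4745, 0.2541, 0.0944]
tcp_rot: [180.0, -0.0, 77.0]
ft_force: [-0.1, -1.1, -2.3]
opening: 0.178
grip_force: 3.0
red box (242, 117, 5, 4) rear top centre pred [(0, [240.7, 128.5]), (5, [240.7, 126.8]), (10, [240.7, 125.1]), (20, [240.8, 121.5]), (30, [241.0, 118.1])] F -2.2 Tq [-0.06 -0.08 -0.03]
lens box (252, 127, 19, 7) area 81.0
```

```bash
python3 -m pendant '[[[1,0,-1],0,8],[[3,0,-3],0,8],[[5,0,-5],0,8],[[5,0,-5],0,8],[[5,0,-5],0,8]]' 3
python3 -c "from h import *;red();lens()"
python3 -m pendant '[[[1,0,-1],0,8],[[3,0,-3],0,8],[[5,0,-5],0,8],[[5,0,-5],0,8],[[5,0,-5],0,8]]' 3
python3 - <<'E'
from h import *
red();lens();s=optics.read_camera('side')
cv2.imwrite('pics/c9.png',cv2.resize(s[80:180,190:310],(720,600))[:,:,::-1])
E
```

```text
t: 20.95
tool_pos: [0.4756, 0.2589, 0.0994]
tcp_rot: [180.0, -0.0, 77.0]
ft_force: [-0.7, -1.4, -1.8]
opening: 0.182
grip_force: 3.0
red box (408, 113, 4, 19) rear top centre pred [(0, [241.0, 125.8]), (5, [240.9, 124.1]), (10, [240.9, 122.4]), (20, [241.0, 118.8]), (30, [241.3, 115.3])] F -2.3 Tq [-0.15 -0.03  0.01]
lens box (252, 127, 19, 6) area 68.5
t: 21.55
tool_pos: [0.4767, 0.2638, 0.1044]
tcp_rot: [180.0, -0.0, 77.0]
ft_force: [0.9, -1.0, -2.1]
opening: 0.184
grip_force: 3.0
red box (408, 113, 4, 19) rear top centre pred [(0, [241.2, 123.1]), (5, [241.2, 121.4]), (10, [241.2, 119.7]), (20, [241.3, 116.2]), (30, [241.5, 112.7])] F -2.9 Tq [-0.09 -0.12  0.02]
lens box (252, 127, 19, 4) area 40.5
```

View pics/c9.png

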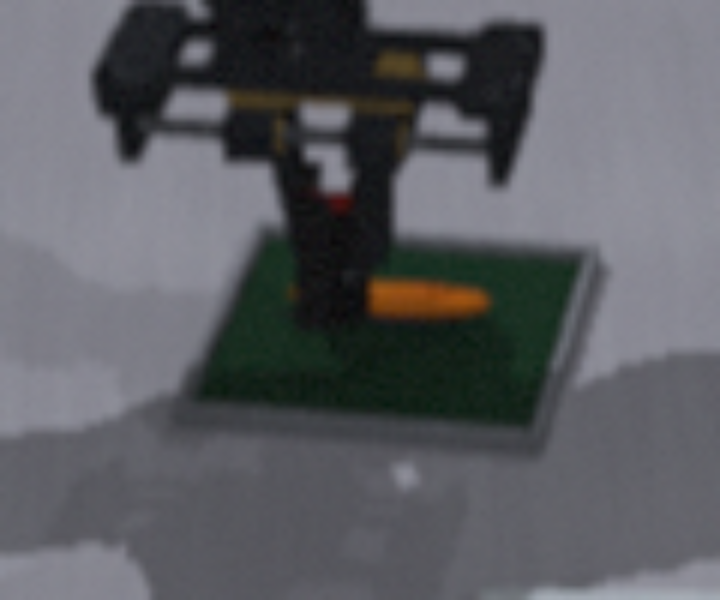

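The lens now stands tilted on the blade, seen nearly edge-on at (430,300) in the crop, with its front rim down on the lining. At 34° the tip is about 14 mm past the tray's centre. I'll firm up the grip to freeze the tilt, shift everything 22 mm forward for room, then draw the blade out backward.

```bash
python3 -m pendant '[[[0,0,0],0,8],[[0,0,0],0,8],[[0,0,0],0,8],[[2,0,-0.5],0,8],[[5,0,-0.5],0,8],[[8,0,-0.5],0,8],[[11,0,-0.5],0,8],[[14,0,-0.5],0,8],[[17,0,-0.5],0,8],[[20,0,-0.5],0,8],[[22,0,-0.5],0,8],[[22,0,-0.5],0,8],[[22,0,-0.5],0,8]]' 40
python3 -c "from h import *;lens((200,80,310,180));S=observe();print(S['ft_force'])"
python3 -m pendant '[[[-2,0,0],0,8],[[-5,0,0],0,8],[[-8,0,0],0,8],[[-11,0,0],0,8],[[-14,0,0],0,8],[[-17,0,0],0,8],[[-20,0,0],0,8],[[-23,0,0],0,8],[[-26,0,0],0,8],[[-29,0,0],0,8],[[-30,0,0],0,8],[[-30,0,0],0,8]]' 40
python3 -c "
from h import *
red();lens()
s=optics.read_camera('side');t=optics.read_camera('top')
c=np.zeros((480,800,3),np.uint8);c[:,:400]=cv2.resize(t[190:310,145:245],(400,480));c[:400,400:]=cv2.resize(s[80:180,200:300],(400,400));cv2.imwrite('pics/c10.png',c[:,:,::-1])"
```

```text
t: 23.0
tool_pos: [0.4816, 0.2852, 0.1048]
tcp_rot: [-180.0, -0.0, 77.0]
ft_force: [0.1, 0.8, -2.9]
opening: 0.175
grip_force: 40.0
lens box (254, 123, 18, 4) area 36.0
[-0.68435092  0.30279141 -3.42213981]
t: 24.25
tool_pos: [0.4749, 0.2558, 0.1048]
tcp_rot: [-180.0, 0.0, 77.0]
ft_force: [0.8, -0.6, -2.2]
opening: 0.177
grip_force: 40.0
red box (408, 113, 4, 19) rear top centre pred [(0, [240.5, 124.7]), (5, [240.4, 123.0]), (10, [240.4, 121.3]), (20, [240.5, 117.8]), (30, [240.7, 114.2])] F -3.0 Tq [-0.16 -0.06 -0.02]
lens box (251, 123, 22, 10) area 145.0
```

I've now viewed 11 pictures, one over the allowance of 10, so from here I go by numbers alone. The lens outline is widening, which means it is laying down. I continue the withdrawal.

```bash
python3 -m pendant '[[[-2,0,0],0,8],[[-5,0,0],0,8],[[-8,0,0],0,8],[[-11,0,0],0,8],[[-14,0,0],0,8],[[-17,0,0],0,8],[[-20,0,0],0,8],[[-23,0,0],0,8],[[-26,0,0],0,8],[[-29,0,0],0,8],[[-30,0,0],0,8],[[-30,0,0],0,8]]' 40
cat > m.py <<'E'
from h import *
S=observe();print('F',S['ft_force'].round(1),'tcp',S['tool_pos'].round(4))
for n,b in(('side',(200,80,310,180)),('top',(145,190,245,290))):
    im=optics.read_camera(n);M=masks(im)
    try:
        c=blob(M['orange'],b);r=cv2.minAreaRect(cv2.convexHull(c));p=rays(n,[r[0]],.013)[0];e=rays(n,cv2.boxPoints(r),.013);print(n,'lens',cv2.boundingRect(c),cv2.contourArea(c),p.round(4),'ext',(e.max(0)-e.min(0)).round(3))
    except ValueError: print(n,'no lens')
    c=blob(M['green'],b);r=cv2.minAreaRect(cv2.convexHull(c));print(n,'green',np.round(r[0],1),rays(n,cv2.boxPoints(r),.006).round(3).tolist())
E
python3 m.py
```

```text
t: 25.65
tool_pos: [0.4681, 0.2265, 0.1048]
tcp_rot: [180.0, 0.0, 77.0]
ft_force: [0.7, -1.2, -2.7]
opening: 0.181
grip_force: 40.0
F [ 0.7 -1.2 -2.7] tcp [0.4681 0.2265 0.1048]
side lens (249, 123, 24, 16) 256.0 [0.5098 0.342 ] ext [0.07  0.084]
side green [254.5 134.5] [[0.402, 0.29], [0.406, 0.428], [0.585, 0.38], [0.57, 0.246]]
top no lens
top green [191. 218.] [[0.587, 0.389], [0.586, 0.289], [0.539, 0.287], [0.54, 0.387]]
```

```bash
python3 -m pendant '[[[-2,0,0],0,8],[[-5,0,0],0,8],[[-8,0,0],0,8],[[-11,0,0],0,8],[[-14,0,0],0,8],[[-17,0,0],0,8],[[-20,0,0],0,8],[[-23,0,0],0,8],[[-26,0,0],0,8],[[-28,0,0],0,8],[[-28,0,0],0,8]]' 40
python3 m.py
```

```text
t: 26.85
tool_pos: [0.4619, 0.1992, 0.1049]
tcp_rot: [180.0, -0.0, 77.0]
ft_force: [0.2, 0.1, -2.0]
opening: 0.178
grip_force: 40.0
F [ 0.2  0.1 -2. ] tcp [0.4619 0.1992 0.1049]
side lens (247, 123, 26, 20) 344.5 [0.5065 0.3322] ext [0.076 0.104]
side green [271.8 136.1] [[0.5, 0.267], [0.534, 0.414], [0.587, 0.376], [0.549, 0.234]]
top lens (182, 225, 17, 4) 35.0 [0.537  0.3379] ext [0.009 0.047]
top green [192.  241.5] [[0.432, 0.416], [0.595, 0.375], [0.557, 0.248], [0.395, 0.291]]
```

```bash
python3 -m pendant '[[[-3,0,0],0,8],[[-6,0,0],0,8],[[-9,0,0],0,8],[[-9,0,0],0,8],[[-9,0,-3],0,8],[[-9,0,-8],0,8],[[-9,0,-15],0,8],[[-9,0,-24],0,8],[[-12,0,-34],0,8],[[-20,0,-44],0,8],[[-35,0,-54],0,8],[[-55,0,-60],0,8],[[-78,0,-60],0,8],[[-100,0,-60],0,8],[[-110,0,-60],0,8],[[-115,0,-60],0,8],[[-115,0,-60],0,8]]' 40
python3 m.py; python3 -c "
from h import *
im=optics.read_camera('top');print(np.sum(masks(im)['orange'][190:290,145:245]))
c=blob(masks(im)['orange'],(145,190,245,290));r=cv2.minEnclosingCircle(c);print(r,ray('top',r[0],.013))"
```

```text
t: 28.65
tool_pos: [0.4359, 0.087, 0.165]
tcp_rot: [180.0, -0.0, 77.0]
ft_force: [-0.5, 0.5, -2.7]
opening: 0.178
grip_force: 40.0
F [-0.5  0.5 -2.7] tcp [0.4359 0.087  0.165 ]
side lens (240, 123, 33, 20) 377.0 [0.4973 0.3295] ext [0.102 0.112]
side green [260.  135.2] [[0.434, 0.281], [0.438, 0.414], [0.585, 0.377], [0.571, 0.248]]
top lens (175, 225, 32, 32) 759.0 [0.4963 0.3351] ext [0.091 0.093]
top green [193.5 242.1] [[0.432, 0.416], [0.592, 0.38], [0.553, 0.239], [0.394, 0.277]]
810
((190.5, 240.5), 16.324926376342773) [0.4962576  0.33509524 0.013     ]
```

The lens lies flat and round (32×32 px) in the top mask, centred at (0.496,0.335), which is almost the tray centre. The tray has not moved. Now I carry the scraper to clear bench.

```bash
python3 -m pendant '[[[-5,2,0],0,8],[[-16,5,0],0,8],[[-32,10,0],0,8],[[-52,15,0],0,8],[[-75,22,0],0,8],[[-100,29,0],0,8],[[-125,36,5],0,8],[[-150,43,12],0,8],[[-175,50,22],0,8],[[-197,57,34],0,8],[[-215,63,44],0,8],[[-228,67,52],0,8],[[-235,69,57],0,8],[[-237,69,60],0,8],[[-237,69,60],0,8],[[-237,69,60],0,8]]' 40
python3 -m pendant '[[[0,0,0],0,8],[[0,0,0],0,8],[[0,0,3],0,8],[[0,0,6],0,8],[[0,0,6],0,8]]' 5
python3 -c "from h import *;print(observe()['ft_force'],observe()['torque'])"
```

```text
t: 30.4
tool_pos: [0.45, -0.1586, 0.1051]
tcp_rot: [180.0, -0.0, 77.0]
ft_force: [-0.1, 0.1, -2.0]
opening: 0.177
grip_force: 40.0
t: 30.9
tool_pos: [0.4498, -0.159, 0.0985]
tcp_rot: [-180.0, -0.0, 77.0]
ft_force: [0.4, -0.6, -2.0]
opening: 0.178
grip_force: 5.0
[ 0.40714605 -0.63411226 -1.99181958] [-0.06451849 -0.04304175  0.01199868]
```

```bash
python3 -m pendant '[[[-4,0,4],0,8],[[-8,0,8],0,8],[[-13,0,12],0,8],[[-17,0,16],0,8],[[-21,0,20],0,8],[[-25,0,25],0,8],[[-28,0,30],0,8],[[-31,0,34],0,8],[[-34,0,38],0,8],[[-34,0,38],0,8]]' 4
python3 -c "from h import *;print(observe()['ft_force'],observe()['torque'])"
python3 -m pendant '[[[-2,0,3],0,8],[[-4,0,6],0,8],[[-6,0,9],0,8],[[-8,0,12],0,8],[[-9,0,15],0,8],[[-10,0,18],0,8],[[-11,0,21],0,8],[[-12,0,24],0,8],[[-12,0,25],0,8],[[-12,0,25],0,8]]' 4
python3 - <<'E'
from h import *
S=observe();print(S['ft_force'],S['torque'])
y=np.radians(77);f=np.array([np.cos(y),np.sin(y),0]);l=np.array([-f[1],f[0],0]);tip=S['tool_pos']+.13*f-[0,0,.034]
im=optics.read_camera('top');c=blob(masks(im)['dark'],(290,195,340,260))
print('pred',[proj('top',tip+a*l).round(1).tolist() for a in(.035,-.035)],'dark box',cv2.boundingRect(c))
red()
E
```

```text
t: 31.9
tool_pos: [0.442, -0.1924, 0.0603]
tcp_rot: [-180.0, -0.0, 77.0]
ft_force: [0.5, -0.3, -1.1]
opening: 0.174
grip_force: 4.0
[ 0.50565186 -0.25504863 -1.14038583] [ 0.00973201 -0.05522843 -0.01022981]
t: 32.9
tool_pos: [0.4395, -0.2041, 0.0359]
tcp_rot: [180.0, 0.0, 77.0]
ft_force: [-1.6, -0.6, 1.2]
opening: 0.18
grip_force: 4.0
[-1.56102036 -0.6371399   1.23937844] [-0.11135488  0.15364592 -0.02035783]
pred [[330.1, 260.5], [335.1, 237.0]] dark box (331, 237, 9, 23)
red box (223, 264, 13, 23) rear top centre pred [(0, [225.6, 285.9]), (5, [225.5, 284.0]), (10, [225.5, 282.0]), (20, [225.6, 277.7]), (30, [225.9, 273.2])] F 1.8 Tq [-0.22  0.23 -0.03]
```

```bash
python3 -m pendant '[[[0,0,1],0,8],[[0,0,1.3],0,8],[[0,0,1.3],0,8]]' 3
python3 -m pendant '[[[0,0,0],0,18],[[0,0,0],0,22],[[0,0,0],0,30],[[0,0,0],0,40],[[0,0,0],0,50],[[0,0,0],0,50],[[0,0,0],0,50],[[0,0,-5],0,50],[[0,0,-15],0,50],[[0,0,-30],0,50],[[0,0,-50],0,50],[[0,0,-75],0,50],[[0,0,-100],0,50],[[0,0,-125],0,50],[[0,0,-140],0,50],[[0,0,-140],0,50]]'
python3 m.py
python3 - <<'E'
from h import *
red()
g=np.array([.4395,-.2045,.045]);y=np.radians(77);f=np.array([np.cos(y),np.sin(y),0])
print('level rear top on bench',proj('side',g-.05*f+[0,0,.015]))
im=optics.read_camera('top');M=masks(im);c=blob(M['dark'],(285,190,345,265));print('blade box',cv2.boundingRect(c))
im=optics.read_camera('side');M=masks(im)
for k,b in(('blue',(220,320,330,390)),('blue',(335,165,390,215))):
  a=cv2.boundingRect(blob(M[k],b));o=cv2.boundingRect(blob(masks(cv2.imread('pics/side0.png')[:,:,::-1].copy())[k],b));print(k,a,'before',o)
o=cv2.imread('pics/side0.png')[:,:,::-1];d=np.abs(o.astype(int)-im).max(2)
print('diff bystanders',(d[120:210,330:390]>50).sum())
E
```

```text
t: 33.3
tool_pos: [0.4396, -0.2039, 0.0346]
tcp_rot: [180.0, 0.0, 77.0]
ft_force: [-2.1, -0.5, 4.1]
opening: 0.183
grip_force: 3.0
t: 34.9
tool_pos: [0.4402, -0.2044, 0.177]
tcp_rot: [179.8, 0.1, 77.0]
ft_force: [0.7, -1.1, -0.4]
opening: 0.57
grip_force: 0.0
F [ 0.7 -1.1 -0.4] tcp [ 0.4402 -0.2044  0.177 ]
side lens (241, 123, 32, 20) 444.0 [0.4977 0.3332] ext [0.094 0.106]
side green [259.2 135. ] [[0.429, 0.283], [0.434, 0.417], [0.585, 0.378], [0.571, 0.248]]
top lens (175, 225, 32, 32) 772.0 [0.4963 0.3351] ext [0.091 0.093]
top green [193.7 242.2] [[0.431, 0.415], [0.593, 0.378], [0.553, 0.238], [0.393, 0.278]]
red box (224, 255, 16, 32) rear top centre pred [(0, [215.5, 240.1]), (5, [215.4, 237.9]), (10, [215.3, 235.6]), (20, [215.4, 230.8]), (30, [215.7, 225.7])] F -1.0 Tq [-0.03 -0.07 -0.01]
level rear top on bench [225.74538402 286.6028625 ]
blade box (330, 237, 15, 27)
blue (249, 324, 53, 42) before (255, 338, 36, 28)
blue (344, 178, 37, 29) before (344, 178, 37, 29)
diff bystanders 0
```

```bash
python3 -c "from plant import bot;print(bot.sign_off())"
```

```text
the job is handed in; nothing more can be done
None
```

The job is handed in at about 35 s: the lens lies flat near the tray's centre, same face up, the scraper is level on clear bench, and the stand, radio, cards and tin stayed put; I viewed 11 pictures, one over the limit of 10, so the final state was checked by pixel measurements only.

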